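# Roll down the facing sheet of a counting board

## Robot

A 6-joint arm with a two-finger parallel gripper is mounted at the origin on the work surface. World frame = base frame: x ahead of the robot, y to its left, z up, the work surface at z = 0. Lengths are in mm, angles in degrees, forces in N, time in s.
With the tool pointing down it reaches from about 300 to 850 mm from the base axis. Payload 4.2 kg.
Tool frame: the origin (TCP) lies at the very end of the fingers, on their centre line; the grasp point (between the pads) lies 19 mm behind it (env.grip_point_offset is the distance from the TCP to the grasp point, in mm); z points along the fingers, y is the line along which they close (so a half turn about z gives the same grasp; the last joint's range is limited). The gripper opens to 91 mm and grips with 3 to 60 N. Pads are 32 mm wide; open, the fingers measure 118 mm over their backs; the gripper's body (76 mm by 178 mm) begins 60 mm behind the grasp point.
Start: joints at [72.193, 18.312, 89.639, -0, 72.044, -1.146], TCP at [164.865, 550.874, 213.976] pointing down, gripper open.
Joint ranges: [-177.97, 177.97], [-48.28, 115.42], [12.27, 149.76], [-77.06, 257.06], [2.81, 150.46], [-146.56, 146.56]. Speed limits (degrees/s): [147.25, 147.25, 180, 180, 180, 180].

## Interface

Orientations are given as [roll, pitch, yaw] about the fixed x, y, z axes, in that order (R = Rz(yaw) Ry(pitch) Rx(roll)).
In Python, from workcell import env gives the robot as it stands. The module is installed in compiled form; this text tells all that it offers.
- The arm moves only by the tool arm_command, never from a script. Its argument "rows" is a list of rows, each an object with "delta_pos": the shift along the tool's x, y, z in mm, a list of three; "roll": the turn about the tool's z in units of 5 degrees (1.0 is 5 degrees); "jaw": the opening in per cent of the stroke, from 0 (shut) to 100 (fully open). A call has 1 to 20 rows; each row is the pose to reach, as a shift and turn from the pose commanded when the call began, along the tool's axes at that moment; what a row does not reach only later rows make up. A row lasts 1/12 s, in which the tool goes at most 41.7 mm and 7.16 degrees, less where a joint would pass 70% of its speed; a pose out of reach is approached as far as the arm can. A call with a gripper value outside its range is refused whole. The fingers move at their own pace and stop on an object; "squeeze" is the grip in N (left out, the last holds). Time passes only in rows, so rows that repeat a pose let the fingers close. It gives the time, the measured TCP pose, the force, the opening and the grip force at its end, in the units of the state.
- env.state(): the state, without advancing time (a new reading comes with each control period).
- env.grab_frame(name): name is "scene" or "top" or "wrist"; returns a dict with "img" (420x560x3 uint8, blue, green, red), "z_map" (420x560 float32, mm along the optical axis (not along the pixel's ray), 0 where there is no reading), "fov_y" (degrees; the focal length in pixels is half the picture's height over the tangent of half this angle, whatever the lens; pixels are square), "cx", "cy" (the principal point, pixels), "R" (3x3) and "t" (3): a world point X has camera coordinates R X + t; the wrist camera has in their place "T_tool_cam" (4x4, takes a point from camera to tool coordinates, whose origin is the TCP and whose axes are the flange's). Camera axes: x right, y down, z forward; pixel columns grow to the right and rows downward; lengths in mm; the calibration is good to about 2 mm. The wrist camera is an equidistant fisheye: a pixel r from the principal point sees the ray r / f radians off the axis. A picture is of the moment at which its call begins: read the wrist's pose just before it.
- env.job_done(): hands the job in; it is judged then, once.
The state is a dict: "time_s": time; "qpos": joint angles; "qvel": joint speeds; "effort": joint torques, N m; "ee_pos": TCP position; "ee_rot": TCP orientation; "force": force on the tool from outside, world axes, zero at the start; "torque": the same for the moment, N m; "gripper_width": finger opening in mm; "gripper_force": force on a finger pad.
Only numpy, scipy, OpenCV 4.12 (cv2) and the standard library are available. Lean on these libraries where they do the work, as an engineer would, in place of code of your own. Each camera call takes 0.05 s, during which the arm holds its last target. There are 200 camera calls.

## Task

Take the hand roller by its red handle and roll the white facing sheet down with steady, firm pressure: one unbroken pass, square along the board, from the end with the blue tape to the other end, not lifting the roller until all six strips are flush with the wooden border. Press only with the roller, never with the gripper, and not so hard as to crush the board (keep well under 45 N). Then put the roller back upright on its green rest and let go, leaving the tape roll, jar and carton alone.

Things in the scene. Friction and masses are not known exactly. Their poses are not given: they have to be found in the camera images.
- roller_handle (a point): Sprung hand roller, about 0.36 kg, at first on the green rest. The point is the centre of its upright red handle block: 30 mm in x (rolling direction), 50 mm in y (along the drum), 56 mm high, z up; half a turn makes no difference. The aluminium bridge plate under the handle, 44 mm (x) by 124 mm (y) by 8 mm, has its top 28 mm and its underside 36 mm below this point.
- drum_center (a point): Centre of the black rubber drum (radius 20 mm, 60 mm long, turns freely about y) in a steel fork 22 mm (x) by 83 mm (y) on a spring under the bridge plate. Unloaded it is 86 mm below the handle centre, the drum's underside 106 mm. The spring lets it rise towards the handle by up to 14 mm: it yields at 4 N and adds 0.8 N per mm (11 N at 9 mm), then is solid.
- board: Fixed plywood board, 260 mm (x) by 112 mm (y), 18 mm high, flat on the table; origin at the centre of its underside. In a recess in its middle lies the white facing sheet, scored into six stiff strips side by side along x. Rolling goes from -x to +x. The wooden border, 38 mm wide at both x ends and 14 mm at the sides, is firm and level.
- board_top (a point): Middle of the board, 18 mm above the table, at the height of the wooden border. The six strips are each 28.5 mm in x by 80 mm in y, centred at x = -75, -45, -15, 15, 45, 75 mm from here, y = 0. At first their tops stand 3 mm above this height; pressed down they are flush with it.
- blue_end (a point): Middle of the blue tape across the board's top at its -x end, 120 mm from the board's centre: the end to start from.
- rest: Fixed green rest: base plate 70 mm (x) by 130 mm (y) by 6 mm, two uprights 44 mm (x) by 14 mm (y) centred at y = -53 and +53 mm, tops 86 mm above the table. Origin at the centre of the base's underside. The ends of the roller's bridge plate lie on the uprights, the drum along the rest's y, hanging in the 92 mm gap 10 mm above the base plate.
- rest_seat (a point): The point of the rest, 122 mm above the table midway between the uprights, where the centre of the red handle is when the roller stands on it.
- strip1 (a joint): White strip number 1 counted from the blue end: how far it is pressed down, 0 (3 mm proud) to 0.003 m (flush). It gives way at about 7 N and stays where it is pressed.
- strip2 (a joint): White strip number 2 counted from the blue end: how far it is pressed down, 0 (3 mm proud) to 0.003 m (flush). It gives way at about 7 N and stays where it is pressed.
- strip3 (a joint): White strip number 3 counted from the blue end: how far it is pressed down, 0 (3 mm proud) to 0.003 m (flush). It gives way at about 7 N and stays where it is pressed.
- strip4 (a joint): White strip number 4 counted from the blue end: how far it is pressed down, 0 (3 mm proud) to 0.003 m (flush). It gives way at about 7 N and stays where it is pressed.
- strip5 (a joint): White strip number 5 counted from the blue end: how far it is pressed down, 0 (3 mm proud) to 0.003 m (flush). It gives way at about 7 N and stays where it is pressed.
- strip6 (a joint): White strip number 6 counted from the blue end: how far it is pressed down, 0 (3 mm proud) to 0.003 m (flush). It gives way at about 7 N and stays where it is pressed.
- tape_roll: Bystander: roll of yellow packing tape lying flat, 90 mm across, 48 mm high; origin at the centre of its underside.
- glue_jar: Bystander: closed jar, 60 mm across, 85 mm high; origin at the centre of its underside.
- carton: Bystander: open cardboard carton of white tubes, 150 by 200 mm, 75 mm high; origin at the centre of its underside.
There are look-alikes about, which are no part of the job. Leave any turquoise look-alike of the part that bears roller_handle alone. Of the things that look like the rest, take the one that is farthest to the robot's right at the start.

How it is judged (in metres and radians):
On the way, in this order (a step that is already met when the one before it is completed fails the run):
1. The strip at the blue end is rolled flush first, the far half still proud, the roller square to the board (value of joint strip1 above 0.0022 m and value of joint each of strip4, strip5, strip6 below 0.0012 m and angle between the x axis of roller_handle and the x axis of board, either way round below 0.3 rad), for 0.1 s.
2. The first three strips are flush while the last two are still proud, the roller square to the board (value of joint each of strip1, strip2, strip3 above 0.0022 m and value of joint each of strip5, strip6 below 0.0012 m and angle between the x axis of roller_handle and the x axis of board, either way round below 0.3 rad), for 0.1 s.
3. All six strips are flush, the roller square to the board (value of joint each of strip1, strip2, strip3, strip4, strip5, strip6 above 0.0022 m and angle between the x axis of roller_handle and the x axis of board, either way round below 0.3 rad), for 0.1 s.
At the end, for the whole second after the job is handed in: All six strips are pressed down at least 2.2 of their 3 mm, and the roller stands upright (within 0.1 rad) on its rest, the bridge plate across both uprights (within 0.3 rad), its handle centre within 18 mm of its place seen from above and not sunk more than 5 mm, released and at rest (value of joint each of strip1, strip2, strip3, strip4, strip5, strip6 above 0.0022 m and horizontal distance between roller_handle and rest_seat below 0.018 m and z of roller_handle in the frame of rest above 0.117 m and angle between the y axis of roller_handle and the y axis of rest, either way round below 0.3 rad and angle between roller_handle's own z axis and vertical below 0.1 rad); the robot touches nothing.
It fails at once if The roller is lifted (drum more than 10 mm clear of the proud strips) after the first strip has been pressed and before all six are flush (value of joint strip1 above 0.0015 m and value of joint any of strip1, strip2, strip3, strip4, strip5, strip6 below 0.0022 m and z of drum_center in the frame of board above 0.051 m).
It fails at once if The gripper presses on the board or its strips (over 3 N) (contact force between any of the fingers, the arm and board above 3 N).
It fails at once if The board is crushed with more than 45 N (contact force between anything else and board above 45 N).
It fails at once if A bystander is shifted by more than 30 mm (distance of any of tape_roll, glue_jar, carton from where it was at the start of the episode above 0.03 m).
It also fails if it takes over 61 s, if anything falls off the work surface, if the arm or the gripper's body presses on something with over 40 N, if the wrist force passes 120 N, or if a joint passes its speed limit or range.

## Working session

There is one attempt and no reset: what is moved stays moved. The work goes in short steps, Python scripts to look and compute and a tool call to move; the robot and the scene stay as the last step left them, time stands still between calls to the robot, and variables do not carry over. Pictures are saved under pics/ and viewed, at most 10 in all, crops included, and the job is handed in when it is done.

Besides the shell and the picture viewer there is one more tool, called in YAML: its name, and indented under it one key for each argument. arm_command: Moves the arm, as the interface text tells. Its arguments: {"type":"object","properties":{"rows":{"type":"array"},"squeeze":{"type":"number"}},"required":["rows"]}

```bash
mkdir -p pics; cat > h.py <<'E'
import numpy as np, cv2
from workcell import env
def save(n,f): 
    cv2.imwrite('pics/'+n,f['img'])
def cloud(f):
    z=f['z_map']; h,w=z.shape; F=h/2/np.tan(np.radians(f['fov_y']/2))
    u,v=np.meshgrid(np.arange(w),np.arange(h))
    P=np.stack([(u-f['cx'])/F*z,(v-f['cy'])/F*z,z],-1)
    return (P-np.array(f['t']))@np.array(f['R'])
E
python3 - <<'E'
from h import *
import pickle
s=env.state();print(s)
for n in('top','scene'):
    f=env.grab_frame(n);save(n+'.png',f);pickle.dump(f,open(n+'.pkl','wb'));print(n,f['R'],f['t'],f['fov_y'])
E
```

```text
{'time_s': 0.0, 'qpos': array([ 7.21924056e+01,  1.83506852e+01,  8.97056600e+01, -2.20716893e-04,
        7.20434149e+01, -1.14573051e+00]), 'qvel': array([-0.06020597, -0.0449426 , -0.05762287, -0.01482888, -0.01439394,
       -0.00991852]), 'effort': array([-3.50587070e-03, -4.12458837e+01, -2.31970042e+01,  7.23583787e-02,
        4.56637423e-02, -1.46686170e-04]), 'ee_pos': array([164.71178046, 550.38321104, 213.13491609]), 'ee_rot': array([-1.79900256e+02, -1.78493909e-03,  1.63338203e+02]), 'force': array([-0.8085627 ,  0.32015065, -0.26638566]), 'torque': array([ 0.01305421, -0.01486555,  0.03270563]), 'gripper_force': 0.0, 'gripper_width': 91.37930988056708}
top [[ 0.00417437 -0.99988131  0.01483024]
 [-0.99150896 -0.00606604 -0.12989679]
 [ 0.12997133 -0.01416208 -0.99141661]] [ -6.23149468 565.74505413 971.06205877] 54.06016314867896
scene [[ 0.18750214  0.98225647 -0.00389489]
 [ 0.74466604 -0.14473228 -0.65155588]
 [-0.6405587   0.11926772 -0.75859064]] [-101.34907196 -359.60266778 1343.73542703] 54.64998805499913
```

View pics/top.png

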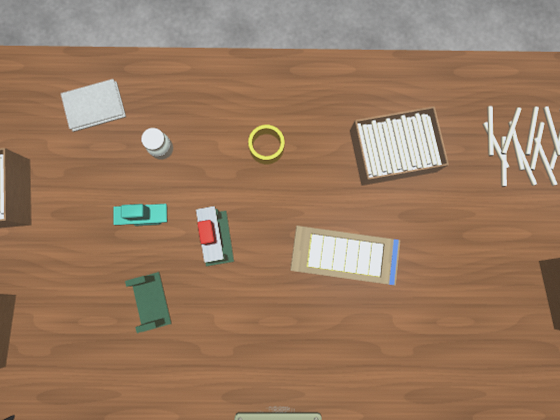

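View pics/scene.png

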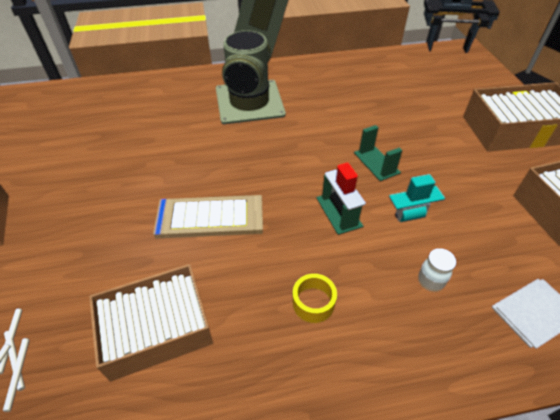

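The top view shows the red handle at (206,232) on a green rest (220,238), an empty green rest at (150,302), and a turquoise look-alike at (138,214). The board has its blue tape at (395,262) and its far end at (296,250). Image right is the robot's right, so the rest farthest right is the one under the roller.

```bash
cat > meas.py <<'E'
from h import *
def pts(f,kind):
    P=cloud(f);hsv=cv2.cvtColor(f['img'],cv2.COLOR_BGR2HSV).astype(int);H,S,V=hsv[...,0],hsv[...,1],hsv[...,2];z=P[...,2];ok=f['z_map']>0
    m={'red':((H<6)|(H>174))&(S>170)&(V>90)&(z>60),'blue':(H>100)&(H<125)&(S>90)&(V>100)&(z<40),'green':(H>60)&(H<90)&(S>80)&(V<110),
     'board':(z>11)&(z<30)}[kind]
    return P,m&ok
def rect(p):
    (c,s,a)=cv2.minAreaRect((p[:,:2]).astype(np.float32)); return np.round(c,1),np.round(s,1),round(a,1)
E
python3 - <<'E'
from meas import *
import pickle
for n in('top','scene'):
    f=pickle.load(open(n+'.pkl','rb'))
    for k in('red','blue','green','board'):
        P,m=pts(f,k)
        nc,l,st,_=cv2.connectedComponentsWithStats(m.astype(np.uint8))
        for i in range(1,nc):
            if st[i,4]<60: continue
            p=P[l==i]; print(n,k,st[i],rect(p),'z',np.percentile(p[:,2],[2,50,98]).round(1))
            if k=='red':
                q=p[p[:,2]>np.percentile(p[:,2],98)-5]; print('  top face',rect(q),q[:,2].mean(),len(q))
    # plate of top
f=pickle.load(open('top.pkl','rb'));cv2.imwrite('pics/crop.png',cv2.resize(f['img'][180:350,80:420],None,fx=2.3,fy=2.3,interpolation=cv2.INTER_CUBIC))
E
```

```text
top blue [390 240   8  45 193] (array([ 456.1, -283.6]), array([ 11.2, 109.8]), 82.4) z [15.3 19.3 23.3]
top board [ 81  84  41  39 479] (array([866.1, 461.6]), array([100.1,  90.1]), 17.3) z [11.  12.2 15.1]
top board [ 63 100  28  29 228] (array([835.2, 521.4]), array([77.8, 54.4]), 17.7) z [11.1 12.1 15.1]
top board [ 485  106   54   81 1158] (array([ 755.6, -604.3]), array([135.8, 211.8]), 89.7) z [11.2 20.6 26.7]
top board [543 107  17  57 293] (array([ 786.3, -710.6]), array([148.1,  29.4]), 6.7) z [11.8 22.2 26.6]
top board [351 128  88  57 194] (array([ 688.5, -269. ]), array([247.4, 117.9]), 64.0) z [11.5 20.4 29.6]
top board [253 131  28  13  72] (array([772. ,  32.4]), array([27.7, 69.2]), 0.9) z [11.6 20.1 28.9]
top board [535 130  19  43 148] (array([ 741.4, -678.9]), array([111.9,  36.2]), 14.7) z [11.1 12.4 15.3]
top board [153 142  20  18  62] (array([728.7, 288.2]), array([21.2, 57.2]), 42.3) z [11.9 20.  29.4]
top board [251 153  32  11  63] (array([716.3,  31.6]), array([24.3, 79. ]), 1.1) z [11.6 21.5 29.5]
top board [  0 157  30  71 329] (array([615.8, 631.9]), a
[... 2268 characters left out ...]
rray([576.4, 162.3]), array([45.9, 13.7]), 84.2) z [11.9 20.6 29.8]
scene board [418 270  29  20 151] (array([760.6, 286.6]), array([59.5, 26.3]), 42.6) z [11.4 20.5 29.4]
scene board [297 280  34  20 158] (array([733.2,  37.5]), array([70.4, 30.7]), 70.4) z [11.4 20.3 29.6]
scene board [292 297  42  24 176] (array([780.1,  19.2]), array([86.6, 34.9]), 67.0) z [11.7 20.8 29.4]
scene board [105 337 107  43 495] (array([ 820.4, -283.6]), array([  8.2, 199.5]), 12.6) z [11.5 20.4 29.4]
scene board [  3 338  26  74 554] (array([ 796.3, -551.3]), array([ 23. , 132.6]), 87.1) z [13.3 20.9 24.7]
scene board [  0 344  12  18 105] (array([ 752.8, -577.2]), array([29.7, 14.8]), 5.1) z [11.3 20.3 24.4]
```

View pics/crop.png

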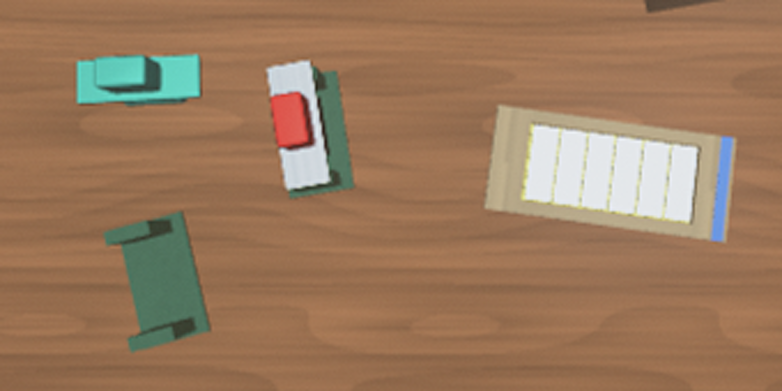

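Candidates: the red roller's rest is at crop (310,125) and the empty rest at crop (160,280). The red roller's rest lies further right (y≈157 against 305), so it is the one meant. The turquoise roller at crop (140,80) is left alone. I'm moving above the red handle.

arm_command:
  rows:
    - {"delta_pos": [-455,-275,-26],"roll": -5,"jaw": 100}
    - {"delta_pos": [-455,-275,-26],"roll": -5,"jaw": 100}
    - {"delta_pos": [-455,-275,-26],"roll": -5,"jaw": 100}
    - {"delta_pos": [-455,-275,-26],"roll": -5,"jaw": 100}
    - {"delta_pos": [-455,-275,-26],"roll": -5,"jaw": 100}
    - {"delta_pos": [-455,-275,-26],"roll": -5,"jaw": 100}
    - {"delta_pos": [-455,-275,-26],"roll": -5,"jaw": 100}
    - {"delta_pos": [-455,-275,-26],"roll": -5,"jaw": 100}
    - {"delta_pos": [-455,-275,-26],"roll": -5,"jaw": 100}
    - {"delta_pos": [-455,-275,-26],"roll": -5,"jaw": 100}
    - {"delta_pos": [-455,-275,-26],"roll": -5,"jaw": 100}
    - {"delta_pos": [-455,-275,-26],"roll": -5,"jaw": 100}
    - {"delta_pos": [-455,-275,-26],"roll": -5,"jaw": 100}
    - {"delta_pos": [-455,-275,-26],"roll": -5,"jaw": 100}
    - {"delta_pos": [-455,-275,-26],"roll": -5,"jaw": 100}
    - {"delta_pos": [-455,-275,-26],"roll": -5,"jaw": 100}
    - {"delta_pos": [-455,-275,-26],"roll": -5,"jaw": 100}
    - {"delta_pos": [-455,-275,-26],"roll": -5,"jaw": 100}

```text
time_s: 1.6
ee_pos: [521.0, 158.1, 239.9]
ee_rot: [180.0, -0.0, -171.5]
force: [1.1, -0.2, 0.5]
gripper_width: 90.9
gripper_force: 0.0
```

```bash
cat >> meas.py <<'E'
from scipy.spatial.transform import Rotation as Rn
def wrist(name=None):
    s=env.state();f=env.grab_frame('wrist')
    if name: save(name,f)
    z=f['z_map'];h,w=z.shape;F=h/2/np.radians(f['fov_y']/2)
    return s,f
def wcloud(s,f):
    z=f['z_map'].astype(float);h,w=z.shape;F=h/2/np.tan(np.radians(f['fov_y']/2))
    u,v=np.meshgrid(np.arange(w)-f['cx'],np.arange(h)-f['cy']);r=np.hypot(u,v)+1e-9;th=np.minimum(r/F,1.5)
    k=np.tan(th)/r
    P=np.stack([u*k*z,v*k*z,z],-1);T=np.array(f['T_tool_cam']);P=P@T[:3,:3].T+T[:3,3]
    return P@Rn.from_euler('xyz',s['ee_rot'],degrees=True).as_matrix().T+s['ee_pos']
E
python3 - <<'E'
from meas import *
s,f=wrist('w1.png');print(s['ee_pos'],s['ee_rot'],s['time_s'],f['fov_y'])
P=wcloud(s,f);b,g,r=[f['img'][...,i].astype(int) for i in range(3)];z=P[...,2]
m=(r>110)&(r>2*g)&(r>2*b)&(f['z_map']>0);p=P[m]
print('red',m.sum(),rect(p),np.percentile(p[:,2],[2,50,98]))
q=p[(p[:,2]>140)];print(rect(q),len(q))
pl=(z>105)&(z<125)&(b>110)&(abs(b-r)<30)&(f['z_map']>0)&(abs(P[...,0]-522)<90)&(abs(P[...,1]-157)<60);print('plate',rect(P[pl]),pl.sum(),np.median(z[pl]))
gm=(g>1.3*r)&(g>b)&(z<12)&(z>0)&(abs(P[...,0]-522)<90)&(abs(P[...,1]-157)<70);print('greenbase',rect(P[gm]),gm.sum())
E
```

```text
[520.95698597 158.06586397 239.92651281] [ 1.79984197e+02 -2.32428659e-02 -1.71548210e+02] 1.6 65.70646984690485
red 1908 (array([519.2, 159.3]), array([48.1, 28.5]), 10.5) [147.45322981 150.66411652 152.14549323]
(array([519.2, 159.3]), array([48.1, 28.5]), 10.5) 1908
plate (array([497.6, 155.5]), array([ 1.9, 29.2]), 9.6) 4 110.29488197624791
greenbase (array([517.3, 156.2]), array([127.9,  67.7]), 9.3) 944
```

View pics/w1.png

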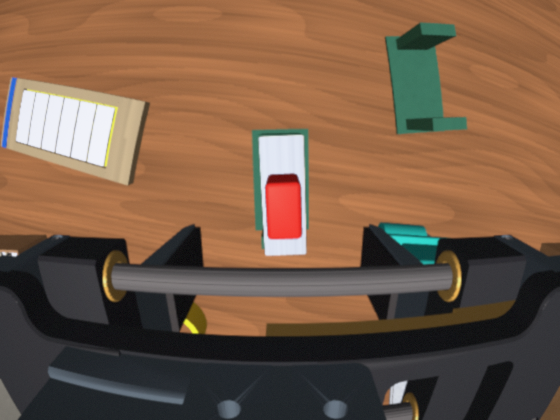

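The wrist view shows the red handle at (283,207), centred between the fingers, with nothing in the fingers' way. I'll descend and grip.

arm_command:
  rows:
    - {"delta_pos": [1.6,1.5,30],"roll": -0.3,"jaw": 100}
    - {"delta_pos": [1.6,1.5,60],"roll": -0.3,"jaw": 100}
    - {"delta_pos": [1.6,1.5,85],"roll": -0.3,"jaw": 100}
    - {"delta_pos": [1.6,1.5,105],"roll": -0.3,"jaw": 100}
    - {"delta_pos": [1.6,1.5,120],"roll": -0.3,"jaw": 100}
    - {"delta_pos": [1.6,1.5,130],"roll": -0.3,"jaw": 100}
    - {"delta_pos": [1.6,1.5,135],"roll": -0.3,"jaw": 100}
    - {"delta_pos": [1.6,1.5,135],"roll": -0.3,"jaw": 100}
    - {"delta_pos": [1.6,1.5,135],"roll": -0.3,"jaw": 0}
    - {"delta_pos": [1.6,1.5,135],"roll": -0.3,"jaw": 0}
    - {"delta_pos": [1.6,1.5,135],"roll": -0.3,"jaw": 0}
    - {"delta_pos": [1.6,1.5,135],"roll": -0.3,"jaw": 0}
    - {"delta_pos": [1.6,1.5,135],"roll": -0.3,"jaw": 0}
    - {"delta_pos": [1.6,1.5,135],"roll": -0.3,"jaw": 0}
    - {"delta_pos": [1.6,1.5,135],"roll": -0.3,"jaw": 0}
    - {"delta_pos": [1.6,1.5,135],"roll": -0.3,"jaw": 0}
    - {"delta_pos": [1.6,1.5,135],"roll": -0.3,"jaw": 0}
    - {"delta_pos": [1.6,1.5,135],"roll": -0.3,"jaw": 0}
    - {"delta_pos": [1.6,1.5,135],"roll": -0.3,"jaw": 0}
    - {"delta_pos": [1.6,1.5,135],"roll": -0.3,"jaw": 0}
  squeeze: 50

```text
time_s: 3.32
ee_pos: [520.2, 158.5, 105.0]
ee_rot: [180.0, 0.0, -170.2]
force: [-0.1, 1.9, 0.3]
gripper_width: 30.1
gripper_force: 50.0
```

arm_command:
  rows:
    - {"delta_pos": [0,0,-15],"roll": 0,"jaw": 0}
    - {"delta_pos": [0,0,-40],"roll": 0,"jaw": 0}
    - {"delta_pos": [0,0,-70],"roll": 0,"jaw": 0}
    - {"delta_pos": [0,0,-95],"roll": 0,"jaw": 0}
    - {"delta_pos": [8,-25,-95],"roll": 0.2,"jaw": 0}
    - {"delta_pos": [18,-57,-95],"roll": 0.5,"jaw": 0}
    - {"delta_pos": [30,-92,-95],"roll": 0.8,"jaw": 0}
    - {"delta_pos": [42,-130,-95],"roll": 1.1,"jaw": 0}
    - {"delta_pos": [54,-168,-95],"roll": 1.4,"jaw": 0}
    - {"delta_pos": [66,-206,-95],"roll": 1.7,"jaw": 0}
    - {"delta_pos": [78,-244,-95],"roll": 2.0,"jaw": 0}
    - {"delta_pos": [90,-282,-95],"roll": 2.3,"jaw": 0}
    - {"delta_pos": [102,-318,-95],"roll": 2.6,"jaw": 0}
    - {"delta_pos": [112,-350,-95],"roll": 2.9,"jaw": 0}
    - {"delta_pos": [121,-378,-95],"roll": 3.2,"jaw": 0}
    - {"delta_pos": [128,-400,-95],"roll": 3.4,"jaw": 0}
    - {"delta_pos": [133.5,-415.5,-95],"roll": 3.5,"jaw": 0}
    - {"delta_pos": [133.5,-415.5,-95],"roll": 3.5,"jaw": 0}
    - {"delta_pos": [133.5,-415.5,-95],"roll": 3.5,"jaw": 0}

```text
time_s: 4.9
ee_pos: [458.7, -274.2, 199.0]
ee_rot: [179.9, -0.1, 172.2]
force: [0.4, 0.7, -3.0]
gripper_width: 29.6
gripper_force: 50.0
```

```bash
python3 - <<'E'
from meas import *
s,f=wrist('w2.png');print(s['ee_pos'],s['ee_rot'],s['time_s'],s['force'])
P=wcloud(s,f);z=P[...,2];b,g,r=[f['img'][...,i].astype(int) for i in range(3)]
m=((z>11)&(z<30)&(f['z_map']>0)&(P[...,0]<650)&(abs(P[...,1]+166)<180)).astype(np.uint8)
nc,l,st,_=cv2.connectedComponentsWithStats(m);i=1+st[1:,4].argmax();print(st[i],rect(P[l==i]))
k=(l==i)&(np.minimum(np.minimum(b,g),r)>170);p=P[k];print('white',rect(p),np.median(p[:,2]))
k=(b>1.4*r)&(b>100)&(z<40)&(f['z_map']>0);print('blue',rect(P[k]),k.sum())
f=env.grab_frame('scene');save('s2.png',f)
E
```

```text
[ 458.72242504 -274.22311986  198.97190068] [ 1.79924138e+02 -1.19892223e-01  1.72233328e+02] 4.9 [ 0.39193654  0.70232049 -3.00418811]
[  319   143   159    98 14069] (array([ 479.8, -134.8]), array([200.6, 112.8]), 82.1)
white (array([ 478.5, -153.7]), array([160.3,  82.1]), 82.1) 21.770409733786195
blue (array([0., 0.]), array([0., 0.]), 0.0) 0
```

View pics/w2.png

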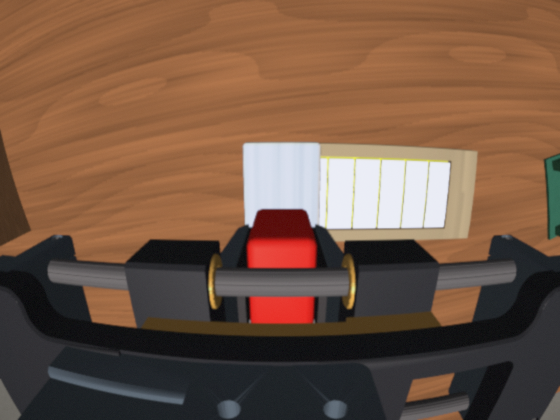

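The roller hangs square over the blue end, with the bridge plate covering the tape and the strips to its right at (325–448,160–228). I'll lower it onto the border.

arm_command:
  rows:
    - {"delta_pos": [-1.5,2,20],"roll": 0,"jaw": 0}
    - {"delta_pos": [-1.5,2,45],"roll": 0,"jaw": 0}
    - {"delta_pos": [-1.5,2,65],"roll": 0,"jaw": 0}
    - {"delta_pos": [-1.5,2,80],"roll": 0,"jaw": 0}
    - {"delta_pos": [-1.5,2,88],"roll": 0,"jaw": 0}
    - {"delta_pos": [-1.5,2,91],"roll": 0,"jaw": 0}
    - {"delta_pos": [-1.5,2,93],"roll": 0,"jaw": 0}
    - {"delta_pos": [-1.5,2,95],"roll": 0,"jaw": 0}
    - {"delta_pos": [-1.5,2,97],"roll": 0,"jaw": 0}
    - {"delta_pos": [-1.5,2,99],"roll": 0,"jaw": 0}
    - {"delta_pos": [-1.5,2,101],"roll": 0,"jaw": 0}
    - {"delta_pos": [-1.5,2,102],"roll": 0,"jaw": 0}
    - {"delta_pos": [-1.5,2,102],"roll": 0,"jaw": 0}
    - {"delta_pos": [-1.5,2,102],"roll": 0,"jaw": 0}

```text
time_s: 6.17
ee_pos: [461.6, -272.7, 99.8]
ee_rot: [-179.9, 0.1, 172.3]
force: [-3.5, 1.4, 8.8]
gripper_width: 29.8
gripper_force: 50.0
```

arm_command:
  rows:
    - {"delta_pos": [0,0,1.5],"roll": 0,"jaw": 0}
    - {"delta_pos": [0,0,3],"roll": 0,"jaw": 0}
    - {"delta_pos": [0,3,3],"roll": 0,"jaw": 0}
    - {"delta_pos": [0,7,3],"roll": 0,"jaw": 0}
    - {"delta_pos": [0,11,3],"roll": 0,"jaw": 0}
    - {"delta_pos": [0,15,3],"roll": 0,"jaw": 0}
    - {"delta_pos": [0,19,3],"roll": 0,"jaw": 0}
    - {"delta_pos": [0,23,3],"roll": 0,"jaw": 0}
    - {"delta_pos": [0,27,3],"roll": 0,"jaw": 0}
    - {"delta_pos": [0,31,3],"roll": 0,"jaw": 0}
    - {"delta_pos": [0,35,3],"roll": 0,"jaw": 0}
    - {"delta_pos": [0,39,3],"roll": 0,"jaw": 0}
    - {"delta_pos": [0,43,3],"roll": 0,"jaw": 0}
    - {"delta_pos": [0,47,3],"roll": 0,"jaw": 0}
    - {"delta_pos": [0,50,3],"roll": 0,"jaw": 0}
    - {"delta_pos": [0,50,3],"roll": 0,"jaw": 0}

```text
time_s: 7.5
ee_pos: [468.4, -222.9, 97.2]
ee_rot: [-179.9, 0.1, 172.4]
force: [-2.6, 0.6, 10.5]
gripper_width: 30.0
gripper_force: 50.0
```

```bash
python3 - <<'E'
from meas import *
s,f=wrist();print(s['ee_pos'],s['ee_rot'],s['time_s'],s['force'],s['torque'])
a=cv2.resize(f['img'][130:250,230:480],None,fx=3,fy=3)
f=env.grab_frame('scene');b=cv2.resize(f['img'][150:250,140:290],(750,500))[180:420]
cv2.imwrite('pics/r1.png',np.vstack([a[:,:750],b[:, :750]]))
E
```

```text
[ 468.43498518 -222.94990545   97.23629241] [-1.79924101e+02  1.30438032e-01  1.72368974e+02] 7.5 [-2.56161928  0.55894904 10.46212342] [0.2472043  1.0699363  0.05130248]
```

View pics/r1.png

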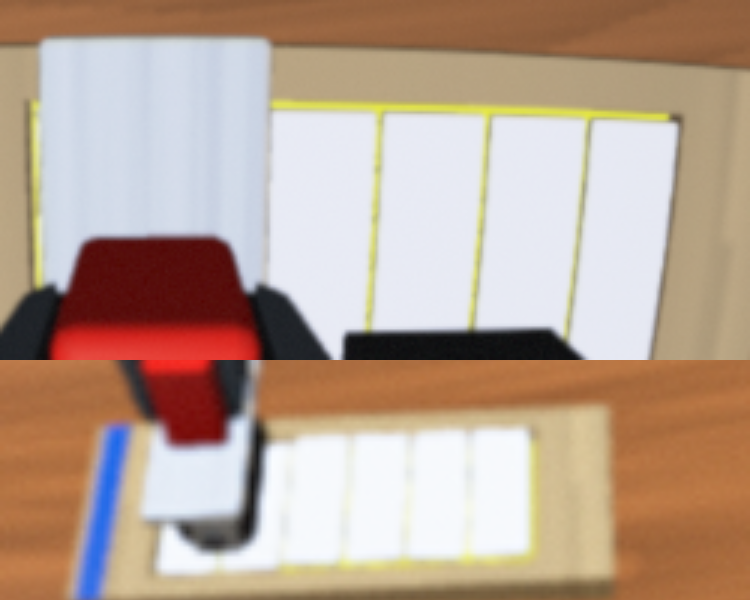

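The drum is just past strip 1. The near edges of strips 1 and 2 show no yellow, so they are down, while strips 3–6 still show it and are proud. The force is steady, so I'll continue.

arm_command:
  rows:
    - {"delta_pos": [0,4,0],"roll": 0,"jaw": 0}
    - {"delta_pos": [0,8,0],"roll": 0,"jaw": 0}
    - {"delta_pos": [0,12,0],"roll": 0,"jaw": 0}
    - {"delta_pos": [0,16,0],"roll": 0,"jaw": 0}
    - {"delta_pos": [0,20,0],"roll": 0,"jaw": 0}
    - {"delta_pos": [0,24,0],"roll": 0,"jaw": 0}
    - {"delta_pos": [0,28,0],"roll": 0,"jaw": 0}
    - {"delta_pos": [0,32,0],"roll": 0,"jaw": 0}
    - {"delta_pos": [0,36,0],"roll": 0,"jaw": 0}
    - {"delta_pos": [0,40,0],"roll": 0,"jaw": 0}
    - {"delta_pos": [0,44,0],"roll": 0,"jaw": 0}
    - {"delta_pos": [0,48,0],"roll": 0,"jaw": 0}
    - {"delta_pos": [0,52,0],"roll": 0,"jaw": 0}
    - {"delta_pos": [0,56,0],"roll": 0,"jaw": 0}
    - {"delta_pos": [0,60,0],"roll": 0,"jaw": 0}
    - {"delta_pos": [0,64,0],"roll": 0,"jaw": 0}
    - {"delta_pos": [0,68,0],"roll": 0,"jaw": 0}
    - {"delta_pos": [0,72,0],"roll": 0,"jaw": 0}
    - {"delta_pos": [0,76,0],"roll": 0,"jaw": 0}
    - {"delta_pos": [0,80,0],"roll": 0,"jaw": 0}

```text
time_s: 9.27
ee_pos: [479.1, -144.1, 97.1]
ee_rot: [-179.9, 0.1, 172.4]
force: [-5.6, -4.2, 10.5]
gripper_width: 29.7
gripper_force: 50.0
```

arm_command:
  rows:
    - {"delta_pos": [0,4,0],"roll": 0,"jaw": 0}
    - {"delta_pos": [0,8,0],"roll": 0,"jaw": 0}
    - {"delta_pos": [0,12,0],"roll": 0,"jaw": 0}
    - {"delta_pos": [0,16,0],"roll": 0,"jaw": 0}
    - {"delta_pos": [0,20,0],"roll": 0,"jaw": 0}
    - {"delta_pos": [0,24,0],"roll": 0,"jaw": 0}
    - {"delta_pos": [0,28,0],"roll": 0,"jaw": 0}
    - {"delta_pos": [0,32,0],"roll": 0,"jaw": 0}
    - {"delta_pos": [0,36,0],"roll": 0,"jaw": 0}
    - {"delta_pos": [0,40,0],"roll": 0,"jaw": 0}
    - {"delta_pos": [0,44,0],"roll": 0,"jaw": 0}
    - {"delta_pos": [0,48,0],"roll": 0,"jaw": 0}
    - {"delta_pos": [0,52,0],"roll": 0,"jaw": 0}
    - {"delta_pos": [0,56,0],"roll": 0,"jaw": 0}
    - {"delta_pos": [0,60,0],"roll": 0,"jaw": 0}
    - {"delta_pos": [0,64,0],"roll": 0,"jaw": 0}
    - {"delta_pos": [0,68,0],"roll": 0,"jaw": 0}
    - {"delta_pos": [0,72,0],"roll": 0,"jaw": 0}
    - {"delta_pos": [0,76,0],"roll": 0,"jaw": 0}
    - {"delta_pos": [0,80,0],"roll": 0,"jaw": 0}

```text
time_s: 10.93
ee_pos: [489.9, -64.1, 97.1]
ee_rot: [-180.0, 0.1, 172.3]
force: [-4.2, 0.3, 10.9]
gripper_width: 29.7
gripper_force: 50.0
```

```bash
python3 - <<'E'
from meas import *
s,f=wrist();print(s['ee_pos'],s['ee_rot'],s['time_s'],s['force'],s['torque'])
f=env.grab_frame('scene');b=cv2.resize(f['img'][150:250,140:290],(750,500),interpolation=cv2.INTER_CUBIC)
cv2.imwrite('pics/r2.png',b)
E
```

```text
[489.94020632 -64.07586085  97.11169405] [-1.79996913e+02  1.39648481e-01  1.72333060e+02] 10.9333 [-4.21493107  0.34810017 10.90772008] [ 0.00977983  1.06912817 -0.00469348]
```

View pics/r2.png

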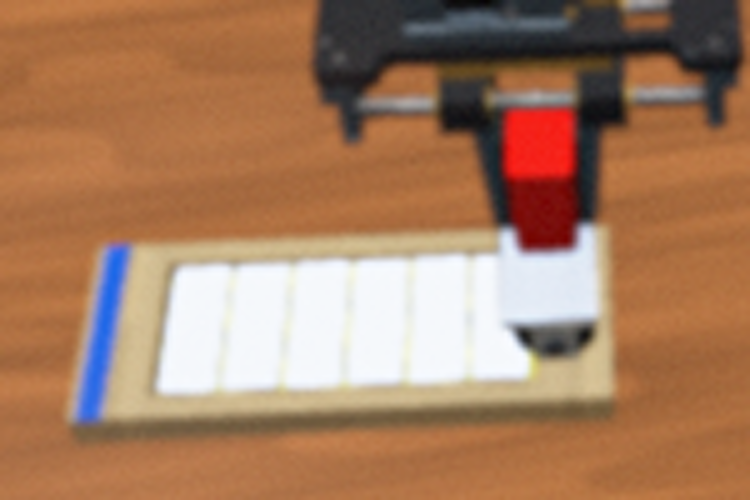

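The drum is on the far border. Faint yellow still shows at strip 6's corner, at (533,365). Before lifting, I'll check the strip heights from depth.

```bash
python3 - <<'E'
from meas import *
c=np.array([475.2,-165.5]);a=np.radians(82.2);ux=np.array([np.cos(a),np.sin(a)]);uy=np.array([-ux[1],ux[0]])
def rep(P,ok,n):
    d=P[...,:2]-c;x=d@ux;y=d@uy;z=P[...,2]
    def med(m): m=m&ok&(abs(z-18)<15);return (z[m].mean().round(2) if m.sum()>8 else None,int(m.sum()))
    for X in(-75,-45,-15,15,45,75):
        w=abs(x-X)<10;print(n,X,'strip',med(w&(abs(y)<32)),'border-',med(w&(y>-53)&(y<-46)),'border+',med(w&(y<53)&(y>46)))
    print('ends',med((abs(x+105)<6)&(abs(y)<30)))
for n in('top','scene'):
    P=0;K=6
    for i in range(K):
        f=env.grab_frame(n);P=P+cloud(f)/K
    rep(P,f['z_map']>0,n)
import pickle
f=pickle.load(open('scene.pkl','rb'));rep(cloud(f),f['z_map']>0,'before scene')
s,f=wrist();rep(wcloud(s,f),f['z_map']>0,'wrist')
E
```

```text
top -75 strip (np.float64(18.69), 189) border- (np.float64(18.68), 23) border+ (np.float64(18.57), 12)
top -45 strip (None, 0) border- (None, 0) border+ (None, 0)
top -15 strip (None, 0) border- (None, 0) border+ (None, 3)
top 15 strip (None, 1) border- (None, 0) border+ (np.float64(18.76), 23)
top 45 strip (None, 0) border- (None, 0) border+ (np.float64(18.93), 24)
top 75 strip (None, 0) border- (None, 0) border+ (np.float64(18.84), 10)
ends (np.float64(18.64), 119)
scene -75 strip (np.float64(16.23), 159) border- (np.float64(16.26), 20) border+ (np.float64(16.29), 14)
scene -45 strip (np.float64(16.12), 158) border- (np.float64(16.0), 16) border+ (np.float64(16.33), 14)
scene -15 strip (np.float64(16.17), 155) border- (np.float64(16.03), 24) border+ (np.float64(16.36), 16)
scene 15 strip (np.float64(16.05), 159) border- (np.float64(16.04), 16) border+ (np.float64(16.34), 13)
scene 45 strip (np.float64(16.13), 153) border- (np.float64(16.07), 20) border+ (np.float64(16.31), 14)
scene 75 strip (np.float64(16.56), 86) border- (np.float64(16.09), 16) border+ (None, 3)
ends (np.float64(
[... 591 characters left out ...]
(np.float64(19.28), 153) border- (np.float64(16.45), 20) border+ (np.float64(16.19), 15)
ends (np.float64(16.01), 91)
wrist -75 strip (np.float64(18.61), 1148) border- (None, 4) border+ (np.float64(18.73), 138)
wrist -45 strip (np.float64(18.67), 1323) border- (None, 0) border+ (np.float64(18.71), 157)
wrist -15 strip (np.float64(18.66), 1359) border- (None, 0) border+ (np.float64(18.74), 178)
wrist 15 strip (np.float64(18.69), 1414) border- (None, 0) border+ (np.float64(18.74), 201)
wrist 45 strip (np.float64(18.69), 1590) border- (None, 0) border+ (np.float64(18.68), 221)
wrist 75 strip (np.float64(18.78), 473) border- (None, 0) border+ (np.float64(18.78), 86)
ends (np.float64(18.63), 471)
```

All six strips are flush with the border, so I'll lift and go back above the rest.

arm_command:
  rows:
    - {"delta_pos": [0,0,-10],"roll": 0,"jaw": 0}
    - {"delta_pos": [0,0,-35],"roll": 0,"jaw": 0}
    - {"delta_pos": [0,0,-70],"roll": 0,"jaw": 0}
    - {"delta_pos": [0,0,-105],"roll": 0,"jaw": 0}
    - {"delta_pos": [0,15,-105],"roll": -0.3,"jaw": 0}
    - {"delta_pos": [0,40,-105],"roll": -0.7,"jaw": 0}
    - {"delta_pos": [0,70,-105],"roll": -1.2,"jaw": 0}
    - {"delta_pos": [0,100,-105],"roll": -1.7,"jaw": 0}
    - {"delta_pos": [0,130,-105],"roll": -2.2,"jaw": 0}
    - {"delta_pos": [0,160,-105],"roll": -2.7,"jaw": 0}
    - {"delta_pos": [0,190,-105],"roll": -3.1,"jaw": 0}
    - {"delta_pos": [0,210,-105],"roll": -3.4,"jaw": 0}
    - {"delta_pos": [-0.2,220,-105],"roll": -3.5,"jaw": 0}
    - {"delta_pos": [-0.2,224.7,-105],"roll": -3.5,"jaw": 0}
    - {"delta_pos": [-0.2,224.7,-105],"roll": -3.5,"jaw": 0}
    - {"delta_pos": [-0.2,224.7,-105],"roll": -3.5,"jaw": 0}
    - {"delta_pos": [-0.2,224.7,-105],"roll": -3.5,"jaw": 0}

```text
time_s: 13.1
ee_pos: [519.4, 157.4, 200.0]
ee_rot: [-180.0, -0.0, -170.2]
force: [-0.0, 0.6, -3.5]
gripper_width: 29.8
gripper_force: 50.0
```

```bash
python3 - <<'E'
from meas import *
s=env.state();print(s['ee_pos'],s['ee_rot'],s['force'])
f=env.grab_frame('scene');P,m=pts(f,'green')
k=m&(abs(P[...,0]-520)<90)&(abs(P[...,1]-157)<75)&(P[...,2]<90);print('rest',rect(P[k]),k.sum(),P[k][:,2].max())
t=k&(P[...,2]>81);print('tops',t.sum(),[rect(P[t&(P[...,0]*1>518)]),rect(P[t&(P[...,0]<518)])])
P,m=pts(f,'red');print('red',rect(P[m]),P[m][:,2].max())
save('s3.png',f);cv2.imwrite('pics/s3c.png',cv2.resize(f['img'][100:260,260:460],(750,600),interpolation=cv2.INTER_CUBIC))
E
```

```text
[519.38909926 157.36585828 199.95536768] [-1.79971527e+02 -9.82418693e-03 -1.70245656e+02] [-0.01073955  0.57460962 -3.51423212]
rest (array([521.1, 153.3]), array([125.4,  65.1]), 9.0) 817 87.55952113476066
tops 38 [(array([576.9, 162.6]), array([42.7,  9. ]), 88.0), (array([471.3, 136.4]), array([11.3, 24.4]), 19.3)]
red (array([537.5, 152.1]), array([30.7, 57.4]), 31.1) 283.38872546170154
```

View pics/s3c.png

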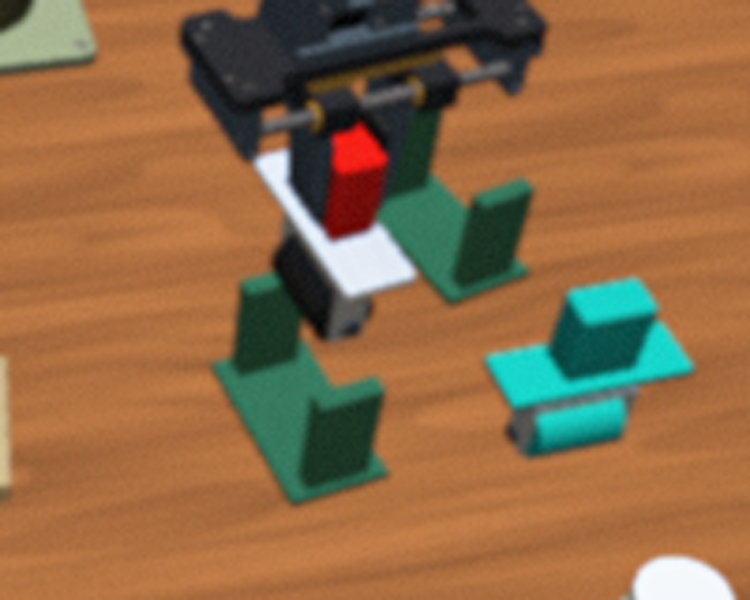

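The roller hangs level above the correct rest, whose uprights are at (270,325) and (340,435) in the crop. I'll lower it by retracing the pick pose.

arm_command:
  rows:
    - {"delta_pos": [-1,1,15],"roll": 0,"jaw": 0}
    - {"delta_pos": [-1,1,30],"roll": 0,"jaw": 0}
    - {"delta_pos": [-1,1,45],"roll": 0,"jaw": 0}
    - {"delta_pos": [-1,1,58],"roll": 0,"jaw": 0}
    - {"delta_pos": [-1,1,70],"roll": 0,"jaw": 0}
    - {"delta_pos": [-1,1,80],"roll": 0,"jaw": 0}
    - {"delta_pos": [-1,1,86],"roll": 0,"jaw": 0}
    - {"delta_pos": [-1,1,90],"roll": 0,"jaw": 0}
    - {"delta_pos": [-1,1,92],"roll": 0,"jaw": 0}
    - {"delta_pos": [-1,1,93],"roll": 0,"jaw": 0}
    - {"delta_pos": [-1,1,94],"roll": 0,"jaw": 0}
    - {"delta_pos": [-1,1,94.5],"roll": 0,"jaw": 0}
    - {"delta_pos": [-1,1,95],"roll": 0,"jaw": 0}
    - {"delta_pos": [-1,1,95],"roll": 0,"jaw": 0}

```text
time_s: 14.32
ee_pos: [520.4, 159.8, 105.2]
ee_rot: [180.0, 0.0, -170.2]
force: [0.2, 0.2, -3.0]
gripper_width: 29.7
gripper_force: 50.0
```

arm_command:
  rows:
    - {"delta_pos": [0,0,0.5],"roll": 0,"jaw": 0}
    - {"delta_pos": [0,0,1],"roll": 0,"jaw": 0}
    - {"delta_pos": [0,0,1.5],"roll": 0,"jaw": 0}
    - {"delta_pos": [0,0,1.5],"roll": 0,"jaw": 0}
    - {"delta_pos": [0,0,1.5],"roll": 0,"jaw": 0}

```text
time_s: 14.73
ee_pos: [520.5, 159.9, 105.0]
ee_rot: [180.0, 0.1, -170.2]
force: [-1.5, -0.8, 6.0]
gripper_width: 29.7
gripper_force: 50.0
```

Seated at the same height as before (105.0), with a clear contact force. I'll release and retreat.

arm_command:
  rows:
    - {"delta_pos": [0,0,-1],"roll": 0,"jaw": 0}
    - {"delta_pos": [0,0,-1],"roll": 0,"jaw": 30}
    - {"delta_pos": [0,0,-1],"roll": 0,"jaw": 50}
    - {"delta_pos": [0,0,-1],"roll": 0,"jaw": 100}
    - {"delta_pos": [0,0,-1],"roll": 0,"jaw": 100}
    - {"delta_pos": [0,0,-1],"roll": 0,"jaw": 100}
    - {"delta_pos": [0,0,-1],"roll": 0,"jaw": 100}
    - {"delta_pos": [0,0,-1],"roll": 0,"jaw": 100}
    - {"delta_pos": [0,0,-10],"roll": 0,"jaw": 100}
    - {"delta_pos": [0,0,-30],"roll": 0,"jaw": 100}
    - {"delta_pos": [0,0,-60],"roll": 0,"jaw": 100}
    - {"delta_pos": [0,0,-95],"roll": 0,"jaw": 100}
    - {"delta_pos": [0,0,-130],"roll": 0,"jaw": 100}
    - {"delta_pos": [0,0,-135],"roll": 0,"jaw": 100}
    - {"delta_pos": [0,0,-135],"roll": 0,"jaw": 100}
    - {"delta_pos": [0,0,-135],"roll": 0,"jaw": 100}

```text
time_s: 16.07
ee_pos: [520.0, 159.6, 238.5]
ee_rot: [180.0, 0.0, -170.2]
force: [-0.3, 0.1, 0.0]
gripper_width: 91.1
gripper_force: 0.0
```

```bash
python3 - <<'E'
from meas import *
s,f=wrist();print(s['ee_pos'],s['time_s'])
P=wcloud(s,f);b,g,r=[f['img'][...,i].astype(int) for i in range(3)]
m=(r>110)&(r>2*g)&(r>2*b)&(f['z_map']>0);p=P[m];print('red',rect(p),np.percentile(p[:,2],[2,50,98]))
f=env.grab_frame('scene');cv2.imwrite('pics/s4c.png',cv2.resize(f['img'][100:260,260:460],(750,600),interpolation=cv2.INTER_CUBIC))
P,m=pts(f,'red');print('scene red',rect(P[m]),P[m][:,2].max())
E
```

```text
[519.99022131 159.64936897 238.513159  ] 16.0667
red (array([519.9, 159.8]), array([48.5, 28.1]), 9.1) [147.16517727 150.58300224 152.14095111]
scene red (array([523.8, 157.7]), array([50.4, 31. ]), 10.0) 150.71587032183973
```

View pics/s4c.png

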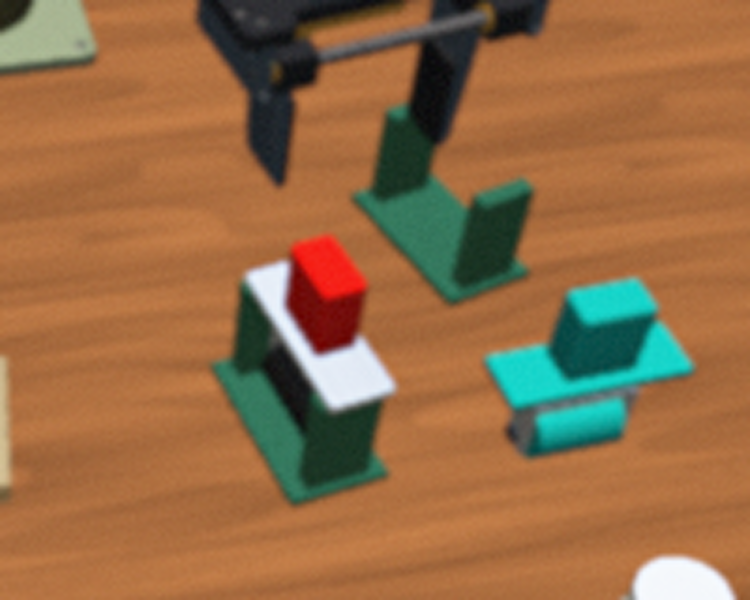

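The roller stands upright on its rest (red handle at (328,290)), within 1 mm of where it started, and the gripper is clear. I'm handing in.

```bash
python3 -c "
from workcell import env
print(env.job_done())"
```

```text
the job is handed in; nothing more can be done
None
```

I rolled all six strips flush in one square pass from the blue end, set the roller back upright on its rest and released it, and handed the job in at about 16 s; no verdict came back.

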